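# Swing a vial tray home about its pin and wedge it tight

## Robot

A 7-joint arm with a two-finger parallel gripper is mounted at the origin on a cart in front of the work surface, level with it; the furniture and walls round the work are solid. World frame = base frame: x ahead of the robot, y to its left, z up, the work surface at z = 0. Lengths are in m, angles in rad, forces in N, time in s.
With the tool pointing down it reaches from about 0.375 to 0.925 m from the base axis. Payload 3.1 kg.
Tool frame: the origin (TCP) lies between the finger pads; the fingertips stand 19 mm ahead of it and the grasp point (between the pads) is the TCP; z points along the fingers, y is the line along which they close (so a half turn about z gives the same grasp; the last joint's range is limited). The gripper opens to 85 mm and grips with 20 to 120 N. Pads are 22 mm wide; open, the fingers measure 114 mm over their backs; the gripper's body (76 mm by 85 mm) begins 54 mm behind the grasp point. The pads swing forward as they close: fully open they stand 13 mm farther back than shut.
Start: joints at [-1.305, 0.383, 0.044, 1.598, -0.018, 1.161, -0.05], TCP at [0.231, 0.607, 0.25] pointing down, gripper open.
Joint ranges: [-2.61, 2.61], [-0.41, 2.15], [-1.48, 1.57], [0, 2.5], [-1.57, 4.71], [0.05, 1.97], [-2.85, 2.85]. Speed limits (rad/s): [2.79, 2.79, 3.14, 3.14, 3.14, 3.14, 3.14].

## Interface

Orientations are given as a unit quaternion [x, y, z, w].
In Python, from bench import move_ptp, movel, move_j, move_gripper, pause, inverse_kinematics, read_camera, camera_params, MotionError, sign_off, look_for, tip_of, read_time_s, read_qpos, read_joint_vel, read_effort, read_eef_pos, read_tcp_rot, read_ft_force, read_ft_torque, read_finger_gap, read_grasp_force gives the robot as it stands. Calls block until the motion is done:
- move_ptp(position, orientation): joint-space move of the TCP to a pose.
- movel(position, orientation=None, speed=0.15): straight line of the TCP; orientation=None keeps the orientation; speed is the mean speed in m/s.
- move_j(angles): joint-space move.
- move_gripper(opening, effort=None): finger opening in m; effort is the grip in N (None keeps the last); returns when the fingers have stopped.
- pause(seconds).
- inverse_kinematics(position, orientation): joint angles nearest the present ones, or None.
- read_camera(name): name is "scene" or "top" or "wrist"; returns the picture (400x640x3 uint8, red, green, blue); there is no depth.
- camera_params(name): a dict with "K" (3x3 intrinsics, pixels), "camera_from_world" (4x4, takes a point from world to camera coordinates). Camera axes: x right, y down, z forward; pixel columns grow to the right and rows downward; lengths in m; the calibration is good to about 2 mm. A picture is of the moment at which its call begins: read the wrist's pose just before it. camera_params takes no time and is no camera call; for the wrist camera it gives the pose at the moment of the call.
A pose or a line that the arm cannot do raises MotionError and nothing moves.
- sign_off(): hands the job in; it is judged then, once.
Trained networks look in the newest picture that a camera, given by its name, has taken for a name from the list of things; names that differ only in an ending like _2 or _b are one class to them, and where a whole thing is asked for, a point or a joint stands for the part that bears it (a point fixed in the world has none). Each returns a list of dicts, best first, with "confidence" (0 to 1); they miss things now and then, are a little off and sometimes report something else, mostly with a low value. They report only what shows in the picture. A call takes as long as a camera call. They do not tell look-alikes from the thing itself.
- look_for(camera, name): "at" ([column, row] in pixels, amid what is visible of it).
- tip_of(camera, name): "at" ([column, row] in pixels: a listed point, or the origin of a listed thing).
Readings, each from a call of its own:
- read_time_s(): time.
- read_qpos(): joint angles.
- read_joint_vel(): joint speeds.
- read_effort(): joint torques, N m.
- read_eef_pos(): TCP position.
- read_tcp_rot(): TCP orientation.
- read_ft_force(): force on the tool from outside, world axes, zero at the start.
- read_ft_torque(): the same for the moment, N m.
- read_finger_gap(): finger opening in m.
- read_grasp_force(): force on a finger pad.
Only numpy, scipy, OpenCV 4.12 (cv2) and the standard library are available. Lean on these libraries where they do the work, as an engineer would, in place of code of your own. Each camera call takes 0.05 s, during which the arm holds its last target. There are 200 camera calls.

## Task

Swing the vial tray about its pivot pin by pushing its near long side close to the free corner until its far side meets the stop screw, and press it there with about 10 N for half a second. Then slide the wedge by its knob between fence and tray and push it tight with about 12 N, so that the tray stays clamped against the screw when you let go. Never push the tray with more than 15 N or the wedge with more than 20 N, keep the vials standing in the tray, and leave the other things on the bench as they are.

Things in the scene. Friction and masses are not known exactly. Their poses are not given: they have to be found in the camera images.
- station: Fixed grey metal base plate; z up. Origin: axis of the pivot pin, at worktop height. Plate: x -150 to +70, y -55 to +265 mm, top z = 6 mm. Pin: 10 mm thick, head 19 mm wide, top 30.5 mm high. A low fence (x -87 to -77, y 140 to 240 mm, 20 mm high) guides the wedge, which slides along station -y.
- stop_block: Fixed dark steel block 24 x 26 x 28 mm on the station, axes parallel to it. Origin: on the base plate, middle of its face towards the tray, at station x 24, y 112 mm. A steel stop screw (14 mm button, 10 mm above the plate) stands out of that face towards station -x by 2 to 16 mm, set differently each time and not reported; rigid. The tray edge y = -15 mm meets it.
- tray: Loose slick white vial tray 150 x 62 x 18 mm, 0.25-0.5 kg, on the base plate (underside z = 6 mm), 1 mm play on the pin. Origin: axis of its pin hole, underside; x along its length (-15 to +135 mm), y across (-15 to +47). Starts swung 0.3-0.75 rad towards the robot; turn it clockwise (from above). On the screw its x is within 0.07 rad of station +y, by the screw. Drag when pushed 0.5-3 N.
- push_corner (a point): Point on the tray near long side (edge y = +47 mm) close to the free corner: tray x = 115, y = 47 mm, half-way up the edge (15 mm above the worktop). Push here with shut fingers, in the direction of tray -y. With the tray home the wedge nose stands only some 20 mm from here, beyond the free end.
- wedge (a joint): Travel of the wedge in m: 0 = drawn back (starts at 0 to 0.008), grows towards the tray, end of travel 0.070. It meets the seated tray and jams at some 0.02 to 0.065, depending on the stop screw. Sliding it free takes a steady 4 N, no spring; its 0.4 taper holds by friction once tight.
- wedge_knob (a point): Middle of the upright black knob, 17 mm thick, 24 to 47 mm above the worktop (this point at 35 mm), on the flat rear of the white metal wedge (top 23 mm above the worktop, reaching 13 mm behind the knob axis; nose 80 mm ahead of the knob). Push it from the side away from the pin in the direction of station -y. Nothing tall stands behind it.
- vial_0: Loose closed glass vial, 25 mm thick, 57 mm high, standing 10 mm deep in a pocket of the tray (top about 71 mm above the worktop). Origin: centre of its underside; z up.
- vial_1: Loose closed glass vial, 25 mm thick, 57 mm high, standing 10 mm deep in a pocket of the tray (top about 71 mm above the worktop). Origin: centre of its underside; z up.
- vial_2: Loose closed glass vial, 25 mm thick, 57 mm high, standing 10 mm deep in a pocket of the tray (top about 71 mm above the worktop). Origin: centre of its underside; z up.
- weight_50: Bystander: small brass-coloured knobbed weight 22 x 30 mm on the base plate behind the tray. Origin: underside.
- beaker_25: Bystander: small beaker 35 x 46 mm on the near left part of the base plate. Origin: underside.
- weight_100: Bystander: knobbed weight 27 x 36 mm on the worktop left of the station. Origin: underside.
- petri_a: Bystander: petri dish 90 x 14 mm on the worktop right of the station. Origin: underside.
- tape_roll: Bystander: roll of tape 68 x 16 mm on the worktop right of the station. Origin: underside.
Things that resemble listed ones, but are neither listed nor needed, are in the scene too. Leave any blue or turquoise look-alike of the vial_0 alone. Leave any turquoise look-alike of the vial_2 alone.

How it is judged:
By the outcome, as a careful person would: the job done as asked, in the order asked, and still so for the second after the job is handed in, with the robot touching nothing.
It also fails if it takes over 64 s, if anything falls off the work surface, if the arm or the gripper's body presses on something with over 40 N, if the wrist force passes 120 N, or if a joint passes its speed limit or range.

## Working session

There is one attempt and no reset: what is moved stays moved. The work goes in short steps, each a Python script; the robot and the scene stay as the last script left them, time stands still between calls to the robot, and variables do not carry over. Pictures are saved under pics/ and viewed, at most 10 in all, crops included, and the job is handed in when it is done.

```bash
mkdir -p pics; ls; python3 - <<'E'
from bench import *
import cv2
for c in ("scene","top"):
    im=read_camera(c); cv2.imwrite(f"pics/{c}0.png",im[:,:,::-1])
    p=camera_params(c); print(c,p["K"],p["camera_from_world"])
    for n in ["station","stop_block","tray","push_corner","wedge_knob","vial_0","vial_1","vial_2","beaker_25","weight_50"]:
        print(n,[( [round(v) for v in d["at"]],round(d["confidence"],2)) for d in tip_of(c,n)[:4]])
print(read_time_s(),read_tcp_rot(),read_ft_force())
E
```

```text
pics
scene [[368.42825089   0.         322.78800142]
 [  0.         368.42825089 205.79528979]
 [  0.           0.           1.        ]] [[ 0.75541789 -0.65504062 -0.01629704 -0.43681696]
 [-0.35076744 -0.38326035 -0.85444351  0.23667208]
 [ 0.5534492   0.65117838 -0.51928865  0.78525491]
 [ 0.          0.          0.          1.        ]]
station [([360, 240], 0.9)]
stop_block [([340, 211], 0.45)]
tray [([367, 233], 0.7)]
push_corner [([317, 229], 0.94), ([347, 232], 0.67)]
wedge_knob [([294, 206], 0.64)]
vial_0 [([388, 262], 0.77), ([337, 226], 0.59), ([327, 225], 0.56), ([352, 236], 0.54)]
vial_1 [([388, 262], 0.77), ([337, 226], 0.59), ([327, 225], 0.56), ([352, 236], 0.54)]
vial_2 [([388, 262], 0.77), ([337, 226], 0.59), ([327, 225], 0.56), ([352, 236], 0.54)]
beaker_25 [([277, 222], 0.54)]
weight_50 [([251, 174], 0.65), ([364, 219], 0.41)]
top [[382.14245049   0.         316.66250904]
 [  0.         382.14245049 201.63657148]
 [  0.           0.           1.        ]] [[ 0.01121444 -0.99992852  0.00414689 -0.03004083]
 [-0.9751717  -0.01185387 -0.22113265  0.59165181]
 [ 0.221166   -0.00156405 -0.97523492  1.19629972]
 [ 0.          0.          0.          1.        ]]
station [([355, 202], 0.65)]
stop_block [([322, 202], 0.65), ([292, 243], 0.25)]
tray [([352, 205], 0.59)]
push_corner [([326, 231], 0.87)]
wedge_knob [([292, 230], 0.57)]
vial_0 [([346, 210], 0.53), ([335, 165], 0.53), ([386, 214], 0.52), ([338, 215], 0.43)]
vial_1 [([346, 210], 0.53), ([335, 165], 0.53), ([386, 214], 0.52), ([338, 215], 0.43)]
vial_2 [([346, 210], 0.53), ([335, 165], 0.53), ([386, 214], 0.52), ([338, 215], 0.43)]
beaker_25 [([292, 246], 0.52), ([321, 200], 0.15)]
weight_50 [([200, 210], 0.65), ([336, 191], 0.41)]
1.1 [ 1.80865892e-01  9.83507768e-01  5.35507600e-06 -8.64105389e-06] [-0.14172446  0.24201778  0.11604579]
```

```bash
python3 - <<'E'
import cv2
a=cv2.imread("pics/top0.png")[130:290,220:430]; cv2.imwrite("pics/t1.png",cv2.resize(a,None,fx=3.75,fy=3.75,interpolation=cv2.INTER_CUBIC))
a=cv2.imread("pics/scene0.png")[150:300,220:420]; cv2.imwrite("pics/s1.png",cv2.resize(a,None,fx=4,fy=4,interpolation=cv2.INTER_CUBIC))
E
```

```text
(no output)
```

View pics/t1.png

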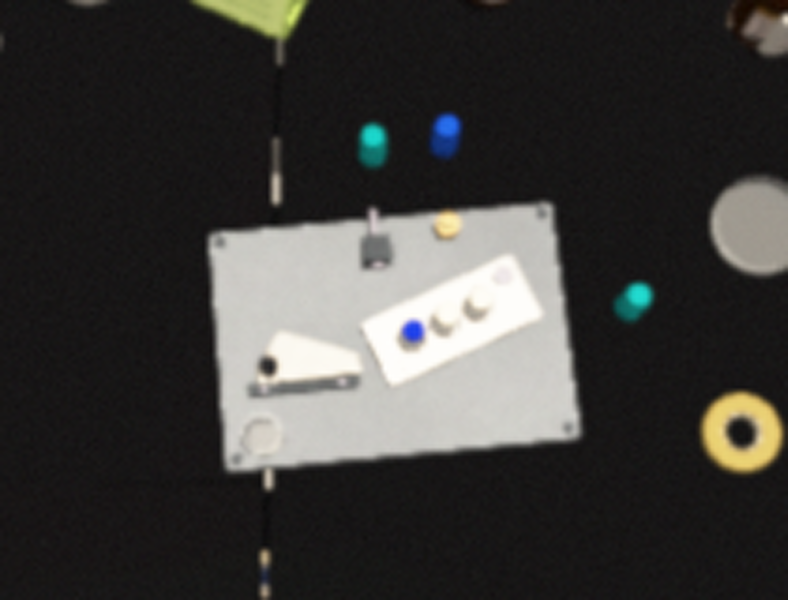

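View pics/s1.png

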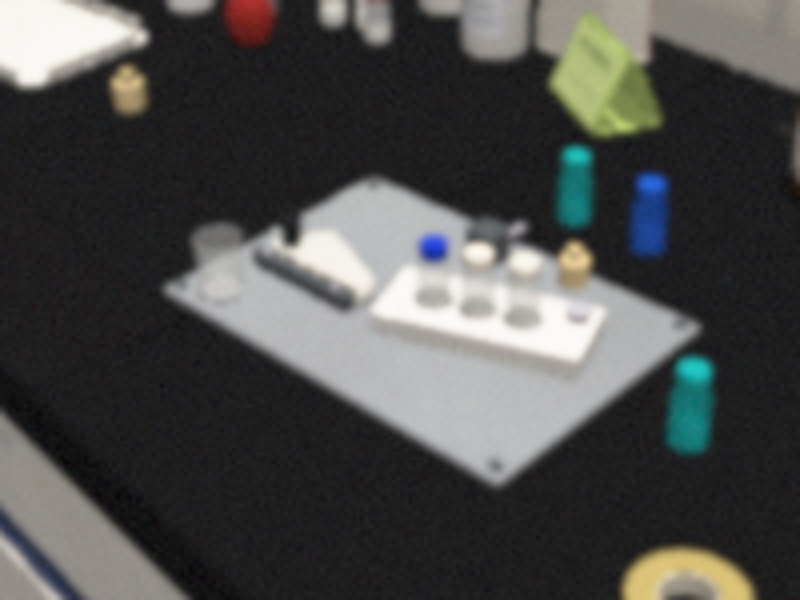

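The top view shows the plate with the tray swung towards the robot (pin at crop 503,275 and push corner near 393,383). The wedge knob is at (268,365), the beaker at (262,435) and the stop block at (376,250). Station +x points away from the robot and +y to the left. Next I'll fit the station pose and take a closer look with the wrist camera.

```bash
cat > h.py <<'E'
from bench import *
import numpy as np, cv2
from scipy.optimize import least_squares
from scipy.spatial.transform import Rotation as R
def ray2z(P,px,z):
    K,T=P["K"],P["camera_from_world"]
    d=T[:3,:3].T@np.linalg.solve(K,[px[0],px[1],1]); c=-T[:3,:3].T@T[:3,3]
    return (c+d*(z-c[2])/d[2])
def proj(P,X):
    X=np.atleast_2d(X); c=X@P["camera_from_world"][:3,:3].T+P["camera_from_world"][:3,3]
    u=c@P["K"].T; return u[:,:2]/u[:,2:]
def s2w(S,p):  # station pose (x,y,yaw), point in station axes
    c,s=np.cos(S[2]),np.sin(S[2]); return np.array([S[0]+c*p[0]-s*p[1],S[1]+s*p[0]+c*p[1],p[2]])
def fit(P,loc,px,z0):
    px=np.array(px,float)
    f=lambda S:(proj(P,np.array([s2w(S,p) for p in loc]))-px).ravel()
    w=[ray2z(P,p,z0) for p in px]; m=np.mean(w,0); ml=np.mean(loc,0)
    r=least_squares(f,[m[0]-ml[0],m[1]-ml[1],0]); return r.x,np.abs(r.fun).max()
def quat(yaw): # tool down, tool y axis along world direction yaw+90deg
    # tool x = -(cos,sin)(yaw), tool y=( -sin,cos)
    c,s=np.cos(yaw),np.sin(yaw)
    return R.from_matrix(np.array([[-c,-s,0],[-s,c,0],[0,0,-1]]).T if 0 else np.column_stack([[-c,-s,0],[-s,c,0],[0,0,-1]])).as_quat()
PL=[(.07,.265,.006),(.07,-.055,.006),(-.15,-.055,.006),(-.15,.265,.006)]
E
python3 - <<'E'
from h import *
P=camera_params("top")
px=[(220+a/3.75,130+b/3.75) for a,b in [(210,234),(552,205),(580,438),(228,470)]]
S,e=fit(P,PL,px,.006); print(S,e)
c=s2w(S,(-.04,.105,.36)); print(c)
print(read_tcp_rot(),quat(S[2]), ray2z(P,[220+268/3.75,130+365/3.75],.045))
T=camera_params("wrist")["camera_from_world"]; cc=-T[:3,:3].T@T[:3,3]; print("wristcam",cc,T[2,:3],read_eef_pos())
tgt=c+np.array([-0.06,0,0.0]); tgt[2]=.33
move_ptp(tgt,quat(S[2])); move_gripper(0)
p=camera_params("wrist"); im=read_camera("wrist"); cv2.imwrite("pics/w0.png",im[:,:,::-1])
T=p["camera_from_world"];print("wristcam",-T[:3,:3].T@T[:3,3],T[2,:3],read_eef_pos(),read_time_s())
for n in ["station","stop_block","tray","push_corner","wedge_knob"]:
    print(n,[( np.round(d["at"],1),round(d["confidence"],2)) for d in tip_of("wrist",n)[:3]])
print(proj(p,[s2w(S,q) for q in PL]))
np.save("p0.npy",p,allow_pickle=True)
E
```

```text
[ 0.59466323 -0.1520542   0.10158658] 0.384526725304454
[ 0.5442212 -0.051652   0.36     ]
[ 1.80865892e-01  9.83507768e-01  5.35507600e-06 -8.64105389e-06] [-0.05077145  0.9987103   0.          0.        ] [0.50857542 0.05924568 0.045     ]
wristcam [0.16940542 0.63103665 0.37397815] [ 0.24701591 -0.09382035 -0.96445886] [0.23126806 0.60747143 0.25027477]
wristcam [ 0.41832463 -0.05864628  0.4537089 ] [ 0.26293775  0.02691968 -0.96443718] [ 0.48420697 -0.05170106  0.33000211] 4.4333
station [(array([253.6, 226.4]), 0.95)]
stop_block []
tray [(array([251.2, 227.8]), 0.92), (array([103.5, 118.4]), 0.36)]
push_corner [(array([310.2, 172.8]), 0.84)]
wedge_knob [(array([401.6, 190.2]), 0.81), (array([593. , 238.9]), 0.19)]
[[418.59242547 265.61698462]
 [215.596597   265.57619705]
 [201.59998078 122.26145354]
 [431.66885186 122.31986732]]
```

View pics/w0.png

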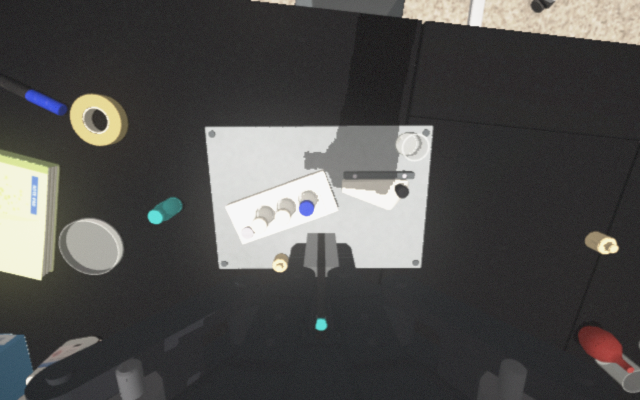

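The wrist view (turned by 180°) shows the plate corners at (206,127), (432,126), (422,268) and (218,269). Tray corners are at about (322,170), (338,208), (243,244) and (226,206). The knob is at (401,190) and the beaker at (412,147). I'll refine the fits from these.

```bash
python3 - <<'E'
from h import *
P=camera_params("top"); W=np.load("p0.npy",allow_pickle=True).item()
px=[(220+a/3.75,130+b/3.75) for a,b in [(210,234),(552,205),(580,438),(228,470)]]
pw=[(422,268),(218.5,269),(206,127),(432.5,126)]
Sw,e=fit(W,PL,pw,.006); print("wrist fit",Sw,e)
pw=np.array(pw);px=np.array(px)
f=lambda S:np.r_[(proj(P,[s2w(S,p) for p in PL])-px).ravel(),(proj(W,[s2w(S,p) for p in PL])-pw).ravel()]
r=least_squares(f,Sw); S=r.x; print("both",S,np.abs(r.fun).max()); np.save("S.npy",S)
def inS(w): c,s=np.cos(S[2]),np.sin(S[2]); d=w[:2]-S[:2]; return np.round(1000*np.array([c*d[0]+s*d[1],-s*d[0]+c*d[1]]),1)
TR=[(322,170),(338,208),(243,244),(226,206)]; TL=np.array([(.135,.047),(.135,-.015),(-.015,-.015),(-.015,.047)])
# tray frame in station: x axis at angle 90deg+th from station x (th>0: towards robot), y axis towards -x
def tr(th,o=(0,0)):
    a=np.pi/2+th; ex=np.array([np.cos(a),np.sin(a)]); ey=np.array([-ex[1],ex[0]])
    return [np.r_[o+p[0]*ex+p[1]*ey,.024] for p in TL]
g=least_squares(lambda v:(proj(W,[s2w(S,q) for q in tr(v[0])])-TR).ravel(),[.4]); print("theta",g.x,np.round(g.fun,1))
TT=[(220+a/3.75,130+b/3.75) for a,b in [(392,386),(361,325),(514,254),(543,313)]]
g=least_squares(lambda v:(proj(P,[s2w(S,q) for q in tr(v[0])])-np.array(TT)).ravel(),[.4]); print("theta top",g.x,np.round(g.fun,1))
for n,a,b,z in [("knob w",401.6,190.2,.035),("pushc w",310.2,172.8,.015)]: print(n,inS(ray2z(W,(a,b),z)))
for n,a,b,z in [("knob t",220+268/3.75,130+365/3.75,.045),("knob tip t",292,230,.035),("push t",326,231,.015),("beaker t",220+262/3.75,130+433/3.75,.04)]: print(n,inS(ray2z(P,(a,b),z)))
print("beaker base w",inS(ray2z(W,(412,147),.03)))
E
```

```text
wrist fit [ 0.60029602 -0.14702723  0.10695998] 1.448731432017098
both [ 0.59939675 -0.14782017  0.10612264] 1.8251115225272088
theta [0.36266407] [ 0.3 -0.8 -0.3  1.  -0.2 -0.4 -1.4  0.3]
theta top [0.3816033] [-0.1 -0.1 -0.3 -0.  -2.2 -0.8 -1.2 -0.8]
knob w [-64.1 218.7]
pushc w [-85.1  92.4]
knob t [-68.4 215.5]
knob tip t [-75.9 214.9]
push t [-87.  101.7]
beaker t [-127.1  225.8]
beaker base w [-122.7  230.2]
```

```bash
cat >> h.py <<'E'
def trayw(S,th,x,y,z):
    a=np.pi/2+th; ex=np.array([np.cos(a),np.sin(a)]); ey=np.array([-ex[1],ex[0]])
    p=x*ex+y*ey; return s2w(S,(p[0],p[1],z))
def force(n=3):
    r=[]
    for _ in range(n): r.append(read_ft_force())
    return np.mean(r,0)
E
python3 - <<'E'
from h import *
S=np.load("S.npy"); th=.37; z=.030
q=quat(S[2]+th)
move_ptp(trayw(S,th,.115,.085,.16),q)
movel(trayw(S,th,.115,.085,z),q,speed=.12)
pause(.2); f0=force(); t=read_time_s(); print(t,f0,read_ft_force(),read_time_s())
d=trayw(S,th,.115,1.085,0)-trayw(S,th,.115,.085,0); print(read_eef_pos()-trayw(S,th,.115,.085,z))
for k in range(1,5):
    movel(trayw(S,th,.115,.085-.001*k,z),q,speed=.02); t1=read_time_s(); print(t1,(read_ft_force()-f0)@d)
for k in range(1,5):
    movel(trayw(S,th,.115,.081-.0003*k,z),q,speed=.02); t1=read_time_s(); print(t1,(read_ft_force()-f0)@d)
p=camera_params("wrist"); im=read_camera("wrist"); cv2.imwrite("pics/w1.png",im[:,:,::-1])
E
```

```text
6.8417 [-0.27896644  0.56559397 -0.06982875] [-0.27896644  0.56559397 -0.06982875] 6.8417
[5.49765286e-04 4.07135554e-05 5.69641703e-04]
7.0917 -0.43771398608986495
7.3417 0.12751624565577108
7.5917 -0.05068714904608522
7.8417 -0.9378293976194965
8.0917 0.21905393932386996
8.3417 0.24776479933038978
8.5917 0.18439339750021336
8.8417 0.9355570676658697
```

View pics/w1.png

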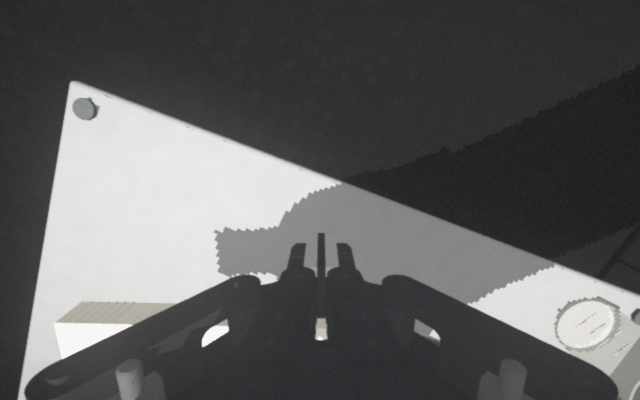

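The view confirms that the closed fingers are on the robot side of the tray with free space around them. Each small step takes 0.25 s. Next is the guarded swing.

```bash
cat > swing.py <<'E'
from h import *
S=np.load("S.npy"); z=.030; X=.111; Y=.058
def go(th,y,sp): movel(trayw(S,th,X,y,z),quat(S[2]+th),speed=sp)
def ft(th):
    d=trayw(S,th,0,1,0)-trayw(S,th,0,0,0); return (force()-f0)@d
print("gap",read_finger_gap())
go(.37,.072,.05); pause(.15); f0=force()
log=[]; th=.37; F=0; state=0
for k in range(7): go(.37,.072-.002*(k+1),.02); log.append(ft(.37))
print(np.round(log,1)); log=[]
over=0
while th>-.12:
    st=.0018 if th>.15 else .0008 if th>.1 else .0004
    if F>3.8: st=.0001
    elif F>2.5: st=.0002
    th-=st/.111
    go(th,Y,.02); F=ft(th); log.append((th,F))
    if F>4.5 and over<3:
        over+=1
    if F>8.7: break
print(np.round(log[::3],3).tolist()); print("last",np.round(log[-8:],4).tolist(),read_time_s())
r=[]
t0=read_time_s()
while read_time_s()<t0+.7: pause(.05); r.append(ft(th))
print("hold",np.round(r,1),read_eef_pos()-trayw(S,th,X,Y,z))
np.save("th.npy",[th,*f0])
E
python3 swing.py
```

```text
gap -3.962800768280083e-05
[-0.7  0.2 -1.6 -0.1 -0.7 -0.4 -0.8]
[[0.354, -0.581], [0.305, -0.382], [0.256, -1.594], [0.208, 0.112], [0.159, 0.096], [0.129, -0.725], [0.107, -0.131], [0.093, 0.108], [0.082, 0.355], [0.071, 1.061], [0.06, -0.228], [0.049, -0.634], [0.038, -0.121], [0.028, 0.746], [0.017, -0.889], [0.006, 0.564], [-0.005, 0.601], [-0.016, 0.143], [-0.026, -0.147], [-0.037, 0.659], [-0.048, 3.338], [-0.053, 4.816], [-0.055, 4.493], [-0.058, 5.082], [-0.061, 5.591], [-0.063, 5.497], [-0.066, 6.266], [-0.069, 5.563], [-0.071, 7.135], [-0.074, 7.69], [-0.077, 8.223], [-0.08, 8.051]]
last [[-0.075, 7.689], [-0.0759, 8.5314], [-0.0768, 8.2228], [-0.0777, 8.5919], [-0.0786, 8.1573], [-0.0795, 8.0512], [-0.0805, 7.9559], [-0.0814, 8.8787]] 35.1167
hold [9.1 8.5 8.3 9.6 8.  8.3 8.3 9.  8.4 8.7 7.9 8.9 8.7 8.9 7.9] [-0.00429566 -0.00094336 -0.00104685]
```

Contact is confirmed: the arm is soft (about 2 N/mm) and the force rises steadily. I'll trim to 10 N, hold, back off, rise and look.

```bash
cat > press.py <<'E'
from h import *
S=np.load("S.npy"); v=np.load("th.npy"); th,f0=v[0],v[1:]; z=.030; X=.111; Y=.058
d=trayw(S,th,0,1,0)-trayw(S,th,0,0,0)
ft=lambda:(force()-f0)@d
q=quat(S[2]+th); y=Y
for k in range(8):
    m=[]
    for _ in range(4): pause(.03); m.append(ft())
    m=np.mean(m)
    if m>9.7: break
    y-=min(.0005,(10-m)/2.5e3); movel(trayw(S,th,X,y,z),q,speed=.02)
r=[];t0=read_time_s()
while read_time_s()<t0+.65: pause(.05); r.append(ft())
print("hold",k,np.round(r,1),np.mean(r)); e=read_eef_pos(); print("eef",e)
movel(trayw(S,th,X,y+.025,z+.002),q,speed=.06)
pause(.1); print("free",ft(), "z",read_eef_pos()[2])
movel(trayw(S,th,X,y+.03,.13),q,speed=.15)
P=camera_params("top"); im=read_camera("top"); cv2.imwrite("pics/t2.png",cv2.resize(im[130:290,220:430,::-1],None,fx=3.75,fy=3.75,interpolation=cv2.INTER_CUBIC))
for n in ["wedge_knob","push_corner"]: print(n,[(np.round(a["at"]),round(a["confidence"],2)) for a in tip_of("top",n)[:2]])
print(read_time_s())
E
python3 press.py
```

```text
hold 3 [ 9.8  9.7 10.2  9.8  9.   9.1  9.   9.4 10.5  9.9 10.1  9.5  9.4] 9.637878397372564
eef [ 0.53437553 -0.03899569  0.028608  ]
free -0.0008110649134174639 z 0.03234879696012363
wedge_knob []
push_corner []
39.425
```

View pics/t2.png

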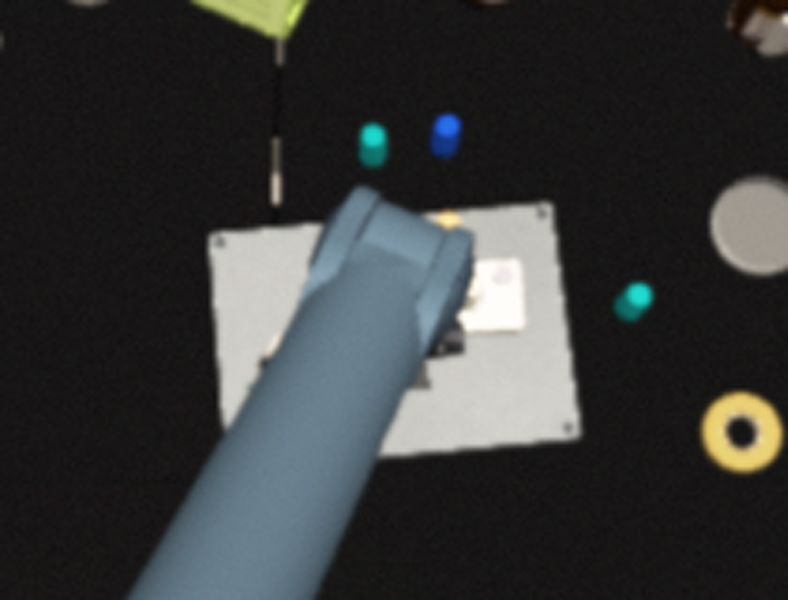

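The tray is parallel to the station, with its visible part and the pin end undisturbed. Now the wedge.

```bash
cat > wedge.py <<'E'
from h import *
S=np.load("S.npy"); q=quat(S[2]); z=.049; x=-.067
W=lambda y,zz=z: s2w(S,(x,y,zz))
move_ptp(W(.258,.13),q); movel(W(.258),q,speed=.12); pause(.15); f0=force()
d=s2w(S,(0,1,0))-s2w(S,(0,0,0)); d[2]=0
ft=lambda:(force()-f0)@d
y=.258; log=[]; F=0
while y>.258-.115 and read_time_s()<58:
    y-=.0025 if F<5.3 else .0007 if F<9 else .0003
    movel(W(y),q,speed=.03); F=ft(); log.append((y*1e3,F))
    if F>11:
        F=np.mean([F]+[(pause(.02),ft())[1] for _ in range(3)])
        if F>11.6: break
print(np.round(log,1).tolist()); r=[]
for _ in range(8): pause(.04); r.append(ft())
e=read_eef_pos()-[*S[:2],0]; print("hold",np.round(r,1),"y",1e3*(e@d),read_time_s())
E
python3 wedge.py
```

```text
[[255.5, 1.2], [253.0, -0.2], [250.5, 0.5], [248.0, 0.5], [245.5, 0.5], [243.0, -0.5], [240.5, -0.0], [238.0, 1.8], [235.5, 3.7], [233.0, 4.6], [230.5, 4.5], [228.0, 4.8], [225.5, 3.7], [223.0, 3.8], [220.5, 2.5], [218.0, 4.0], [215.5, 3.8], [213.0, 3.3], [210.5, 4.3], [208.0, 3.3], [205.5, 2.6], [203.0, 3.1], [200.5, 4.3], [198.0, 3.8], [195.5, 3.8], [193.0, 4.4], [190.5, 5.6], [189.8, 6.7], [189.1, 7.9], [188.4, 8.4], [187.7, 9.9], [187.4, 9.1], [187.1, 9.7], [186.8, 9.8], [186.5, 10.8], [186.2, 11.3], [185.9, 10.6], [185.6, 11.1], [185.3, 11.7]]
hold [11.7 11.2 11.  13.  12.5 12.1 11.9 12.3] y 190.49346870386958 51.25
```

```bash
python3 - <<'E'
from h import *
S=np.load("S.npy"); q=quat(S[2])
movel(s2w(S,(-.067,.215,.05)),q,speed=.08)
movel(s2w(S,(-.067,.235,.14)),q,speed=.2)
move_ptp(s2w(S,(-.12,.36,.25)),q)
im=read_camera("top"); cv2.imwrite("pics/t3.png",cv2.resize(im[130:290,220:430,::-1],None,fx=3.75,fy=3.75,interpolation=cv2.INTER_CUBIC))
im=read_camera("scene"); cv2.imwrite("pics/s3.png",cv2.resize(im[150:300,220:420,::-1],None,fx=4,fy=4,interpolation=cv2.INTER_CUBIC))
print(read_time_s())
E
```

```text
53.2167
```

View pics/t3.png

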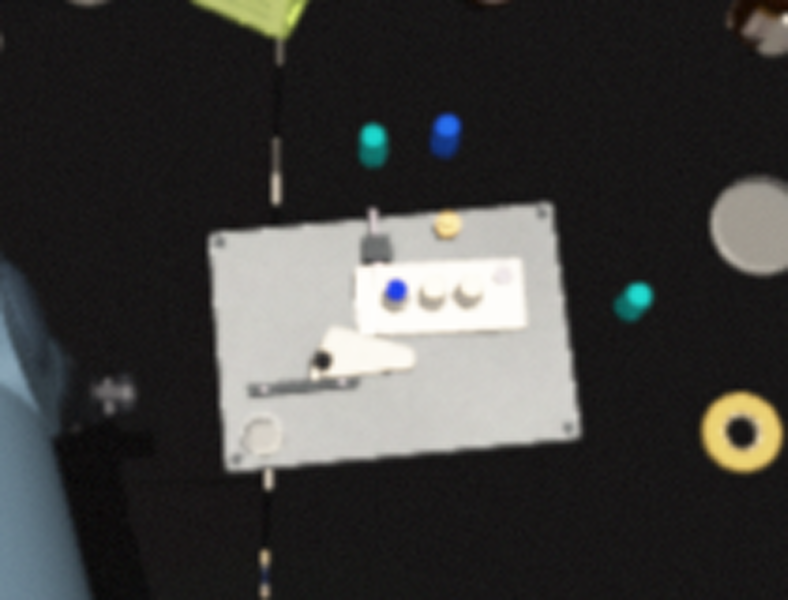

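View pics/s3.png

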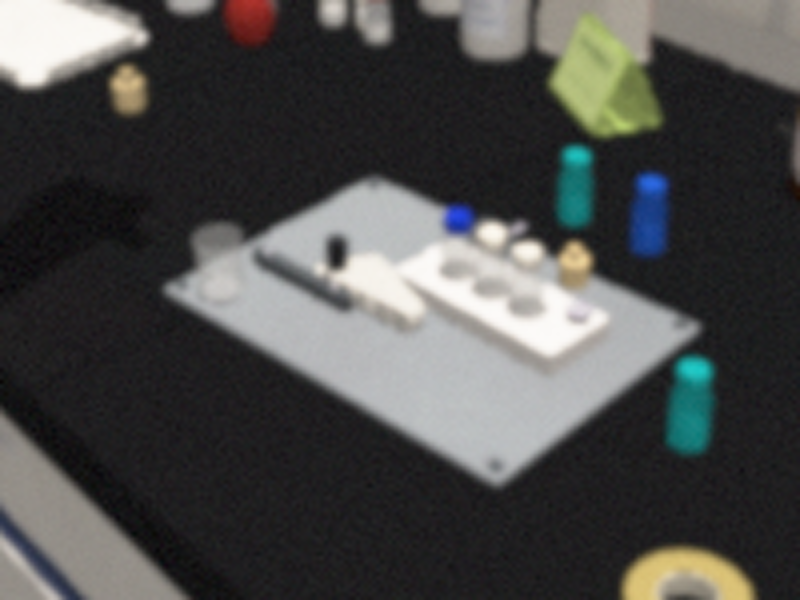

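The tray (crop 440,295) is against the stop screw at the block (376,250), and the wedge (365,355) is jammed between fence and tray. All three vials are standing, the other things have not moved, and the robot is clear.

```bash
python3 -c "
from bench import *
print(sign_off(),read_time_s())"
```

```text
the job is handed in; nothing more can be done
the job is handed in; nothing more can be done
```

The job is handed in: the tray was pressed on the stop screw at about 9.6 N for over half a second, then clamped with the wedge pushed in at about 12 N; the last pictures show the vials standing and the other things in place.

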